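Clear the sawing vise into its chip drawer

ROBOT

A 6-joint arm with a two-finger parallel gripper is mounted at the origin on a cart in front of the work surface, level with it; the furniture and walls round the work are solid. World frame = base frame: x ahead of the robot, y to its left, z up, the work surface at z = 0. Lengths are in m, angles in degrees, forces in N, time in s.
With the tool pointing down it reaches from about 0.375 to 0.9 m from the base axis. Payload 3.1 kg.
Tool frame: the origin (TCP) lies at the very end of the fingers, on their centre line; the grasp point (between the pads) lies 19 mm behind it; z points along the fingers, y is the line along which they close (so a half turn about z gives the same grasp; the last joint's range is limited). The gripper opens to 87 mm and grips with 3 to 60 N. Pads are 19 mm wide; open, the fingers measure 117 mm over their backs; the gripper's body (75 mm by 190 mm) begins 51 mm behind the grasp point.
Start: joints at [-78.868, 30.224, 82.088, -0, 67.689, -10.227], TCP at [0.228, -0.582, 0.187] pointing down, gripper open.
Joint ranges: [-176.69, 176.69], [-43.24, 126.21], [12.49, 139.97], [-82, 262], [0, 151.66], [-163.58, 163.58]. Speed limits (degrees/s): [159.86, 159.86, 180, 180, 180, 180].

INTERFACE

Orientations are given as a 3x3 rotation matrix whose columns are the frame's x, y, z axes.
In Python, from rig import readout, cams, bot gives the robot as it stands.
- The arm moves only by the shell command python3 -m inch 'ROWS'. ROWS is JSON, a list of rows, each a list of 5 numbers: the shift along the world's x, y, z in cm, then the turn about the world's z in degrees, then the finger opening in cm, from 0 to 8.7. In form: [[dx, dy, dz, twist, fingers], ...]. A call has 1 to 10 rows; each row is the pose to reach, as a shift and turn from the pose commanded when the call began; what a row does not reach only later rows make up. A row lasts 1/12 s, in which the tool goes at most 41.7 mm and 7.16 degrees, less where a joint would pass 70% of its speed; a pose out of reach is approached as far as the arm can. A call with a gripper value outside its range is refused whole. The fingers move at their own pace and stop on an object; the grip force is fixed at half the most. Time passes only in rows, so rows that repeat a pose let the fingers close. It gives the time, the measured TCP pose, the force, the opening and the grip force at its end, in the units of the state.
- readout.read_state(): the state, without advancing time (a new reading comes with each control period).
- cams.capture(name): name is "scene" or "top" or "wrist"; returns a dict with "image" (480x640x3 uint8, blue, green, red), "intrinsics" (3x3 intrinsics, pixels), "xyz" and "rotation" of the camera in the world; the wrist camera has in their place "tool_from_camera" (4x4, takes a point from camera to tool coordinates, whose origin is the TCP and whose axes are the flange's). Camera axes: x right, y down, z forward; pixel columns grow to the right and rows downward; lengths in m; the calibration is good to about 2 mm. A picture is of the moment at which its call begins: read the wrist's pose just before it. There is no depth.
- bot.hand_in(): hands the job in; it is judged then, once.
The state is a dict: "time_s": time; "joint_positions": joint angles; "qvel": joint speeds; "tau": joint torques, N m; "position": TCP position; "tcp_rot": TCP orientation; "force": force on the tool from outside, world axes, zero at the start; "moment": the same for the moment, N m; "opening": opening from 0.0 (shut) to 1.0 (fully open); "grasp_force": force on a finger pad.
Only numpy, scipy, OpenCV 4.12 (cv2) and the standard library are available. Lean on these libraries where they do the work, as an engineer would, in place of code of your own. Each camera call takes 0.05 s, during which the arm holds its last target. There are 200 camera calls.

TASK

Clear the sawn offcuts out of the little sawing vise: pull the chip drawer in its base well out, take the bench brush and sweep all four pieces along the bed between the jaws, over the edge and into the drawer. The pieces have sharp burrs, so never touch them with the fingers. Finish with the brush standing on its bristles on the worktop, the drawer with the offcuts in it pushed fully shut, and the vials and flask round about left standing where they are.

Things in the scene. Friction and masses are not known exactly. Their poses are not given: they have to be found in the camera images.
- vise: Low grey sawing vise, fixed to the worktop, base 206 mm (x) by 170 mm (y), flat dark bed on top. Origin at the centre of its underside, z up. The channel between its two jaws runs along y; the chip drawer comes out of the base towards +y. The jaw screw with a small tommy bar sticks out to x = -133 mm, up to z = 95 mm.
- bed_front (a point): Middle of the bed's +y edge, on the bed's surface, where offcuts are swept over into the drawer. 85 mm from the vise's origin along y, 62 mm above the worktop; axes as the vise's.
- bed_center (a point): Middle of the bed, on its surface, 62 mm above the worktop; axes as the vise's. The jaws' inner faces are at x = -42 and +42 mm of it (channel 84 mm wide, open at both ends); each jaw is 30 mm thick, 20 mm high (screw heads 23 mm) and runs from y = -73 to +83 mm. The bed runs from y = -85 (rear, nothing there to catch offcuts) to +85 mm.
- chip_drawer (a joint): Slide of the chip drawer in m: 0 = fully shut, 0.115 = fully out; grows as the drawer moves along the vise's +y. It starts shut or up to 20 mm out; it slides with a light friction (about 2 N).
- drawer_floor (a point): Centre of the drawer's inner floor, 10 mm above the worktop; moves with the drawer; axes as the vise's. Inside, the drawer is 147 mm (x) by 153 mm (y) and 38 mm deep. Shut, this point is 7.5 mm towards +y from below the vise's centre.
- drawer_pull (a point): Middle of the drawer's bar pull, 36 mm above the worktop; moves with the drawer; axes as the vise's. The bar is 9 mm thick, 72 mm long along x, its centre line 36 mm in front (+y) of the front panel, with 31 mm free between bar and panel. The panel's top is 52 mm above the worktop.
- brush: Short bench brush of pale wood standing on its bristles, about 90 g. Origin at the centre of the bristles' underside, z up. Bristles 72 mm (x) by 22 mm (y), 38 mm high; above them the wooden back, 76 mm (x) by 26 mm (y), z = 38 to 57 mm; a round 18 mm handle runs from it towards -x to x = -138 mm, its underside nowhere below z = 37 mm. Grip across the back (26 mm, along y).
- offcut_hex: Brass hexagon bar stub, 16 mm across the corners, 18 mm long, standing on a sawn end. One of the four sawn offcuts that lie at the start on the vise's bed between the jaws. Origin at the piece's centre.
- offcut_square: Aluminium bar stub, 18 x 16 x 16 mm. One of the four sawn offcuts that lie at the start on the vise's bed between the jaws. Origin at the piece's centre.
- offcut_disc: White plastic rod slice, diameter 18 mm, 13 mm thick, lying flat. One of the four sawn offcuts that lie at the start on the vise's bed between the jaws. Origin at the piece's centre.
- offcut_tube: Steel tube slice, diameter 20 mm, bore 13 mm, 14 mm high, lying flat. One of the four sawn offcuts that lie at the start on the vise's bed between the jaws. Origin at the piece's centre.
- vial_a: Bystander: glass sample vial with black cap, diameter 26 mm, 64 mm high, standing behind and to the right of the vise. Origin at its underside.
- vial_b: Bystander: glass sample vial with black cap, diameter 26 mm, 64 mm high, standing in front and to the left. Origin at its underside.
- flask: Bystander: small conical flask, diameter 66 mm, 94 mm high, standing behind the vise. Origin at its underside.

How it is judged:
By the outcome, as a careful person would: the job done as asked, in the order asked, and still so for the second after the job is handed in, with the robot touching nothing.
It also fails if it takes over 72 s, if anything falls off the work surface, if the arm or the gripper's body presses on something with over 40 N, if the wrist force passes 120 N, or if a joint passes its speed limit or range.

## Working session

There is one attempt and no reset: what is moved stays moved. The work goes in short steps, Python scripts to look and compute and a shell command to move; the robot and the scene stay as the last step left them, time stands still between calls to the robot, and variables do not carry over. Pictures are saved under pics/ and viewed, at most 10 in all, crops included, and the job is handed in when it is done.

```bash
mkdir -p pics; ls
python3 - <<'E'
from rig import readout, cams
import cv2, numpy as np
s=readout.read_state(); print(s['time_s'],s['position'],s['tcp_rot'],s['opening'])
for n in ['scene','top']:
    c=cams.capture(n); cv2.imwrite(f'pics/{n}0.png',c['image']); print(n,np.round(c['intrinsics'],1).tolist(),np.round(c['xyz'],3),np.round(c['rotation'],3).tolist())
E
```

```text
pics
0.0 [ 0.2274861  -0.58127623  0.18607168] [[ 9.31317186e-01  3.64208877e-01 -4.40106408e-04]
 [ 3.64208976e-01 -9.31314922e-01  2.08283239e-03]
 [ 3.48708378e-04 -2.10006830e-03 -9.99997734e-01]] 0.9998717725729056
scene [[607.7, 0.0, 314.4], [0.0, 607.7, 245.7], [0.0, 0.0, 1.0]] [0.928 1.012 0.883] [[-0.944, 0.205, -0.259], [0.33, 0.541, -0.774], [-0.018, -0.816, -0.578]]
top [[559.2, 0.0, 315.7], [0.0, 559.2, 236.1], [0.0, 0.0, 1.0]] [ 0.323 -0.052  1.219] [[0.0, -0.982, 0.19], [-1.0, 0.0, 0.003], [-0.003, -0.19, -0.982]]
```

View pics/top0.png

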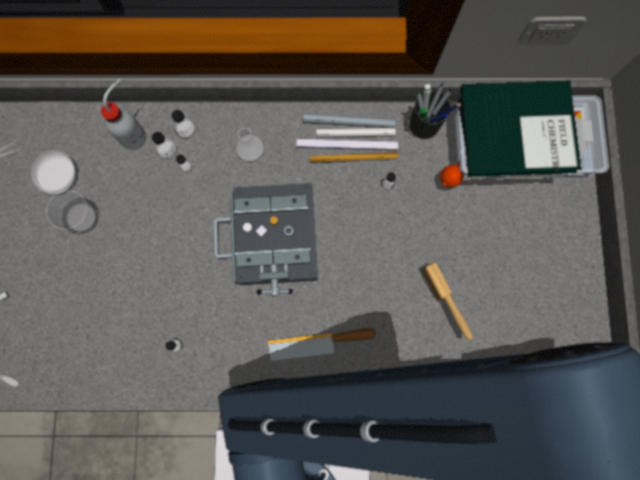

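View pics/scene0.png

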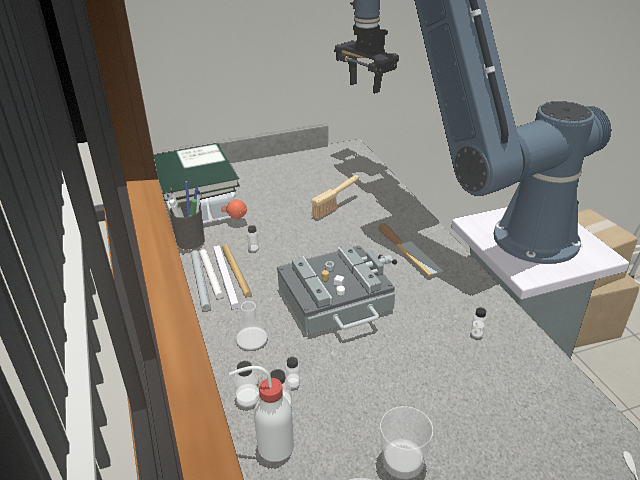

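The top view shows the vise at about (275,232), with its pull on the left at (222,238). The brush head is at (438,280) with the handle to (470,337), the flask at (249,147) and the vials at (390,181) and (173,345). The scene view shows the same layout, with the drawer nearly shut.

```bash
cat > h.py <<'E'
import numpy as np, cv2
from rig import readout, cams
def cam(n):
    s=readout.read_state(); c=cams.capture(n); R,p=(c['rotation'],c['xyz']) if n!='wrist' else (None,None)
    if n=='wrist':
        T=np.eye(4);T[:3,:3]=s['tcp_rot'];T[:3,3]=s['position'];T=T@np.array(c['tool_from_camera']);R,p=T[:3,:3],T[:3,3]
    return c['image'],np.array(c['intrinsics']),np.array(R),np.array(p)
def pt(C,uv,z):
    d=C[2]@np.linalg.inv(C[1])@np.array([uv[0],uv[1],1.]); return C[3]+d*(z-C[3][2])/d[2]
def px(C,P):
    q=C[1]@C[2].T@(np.asarray(P,float)-C[3]); return q[:2]/q[2]
def rect(m):
    cs=cv2.findContours(m.astype(np.uint8),cv2.RETR_EXTERNAL,cv2.CHAIN_APPROX_NONE)[0]
    return max(cs,key=cv2.contourArea)
E
python3 - <<'E'
from h import *
C=cam('top'); im=C[0]; hsv=cv2.cvtColor(im,cv2.COLOR_BGR2HSV)
print(np.array(readout.read_state()['position']))
m=np.zeros((480,640),np.uint8); m[255:345,415:485]=((hsv[...,1]>90)&(hsv[...,2]>90))[255:345,415:485]
c=rect(m); P=np.array([pt(C,u,.055)[:2] for u in c[:,0]])
# brush axis via PCA and head
mu=P.mean(0); d=np.linalg.svd(P-mu)[2][0]; d*=np.sign(d[0]); t=(P-mu)@d
print('brush axis yaw',np.degrees(np.arctan2(d[1],d[0])),'ends',mu+d*t.min(),mu+d*t.max(), 'len',np.ptp(t))
for n,u,z in [('c00',(234,187),.062),('c10',(312,184),.062),('c11',(316,277),.062),('c01',(236,283),.062),('pullA',(216,220),.036),('pullB',(216,257),.036),('white',(247,227),.07),('sq',(261,231),.07),('hex',(274,220),.08),('tube',(289,231),.07),('flask',(249,150),.0),('va',(390,181),.06),('vb',(173,345),.06)]: print(n,np.round(pt(C,u,z),3))
cv2.imwrite('pics/vz.png',cv2.resize(im[170:310,200:340],None,fx=4.2,fy=4.2,interpolation=cv2.INTER_CUBIC))
E
```

```text
[ 0.22754254 -0.58144516  0.18630663]
brush axis yaw 26.747247302289786 ends [ 0.33332643 -0.36439593] [ 0.48894064 -0.28596928] len 0.17425991877136232
c00 [0.655 0.127 0.062]
c10 [ 0.661 -0.04   0.062]
c11 [ 0.461 -0.049  0.062]
c01 [0.448 0.117 0.062]
pullA [0.588 0.168 0.036]
pullB [0.507 0.165 0.036]
white [0.565 0.096 0.07 ]
sq [0.557 0.067 0.07 ]
hex [0.578 0.039 0.08 ]
tube [0.557 0.008 0.07 ]
flask [0.76  0.105 0.   ]
va [ 0.668 -0.208  0.06 ]
vb [0.322 0.242 0.06 ]
```

View pics/vz.png

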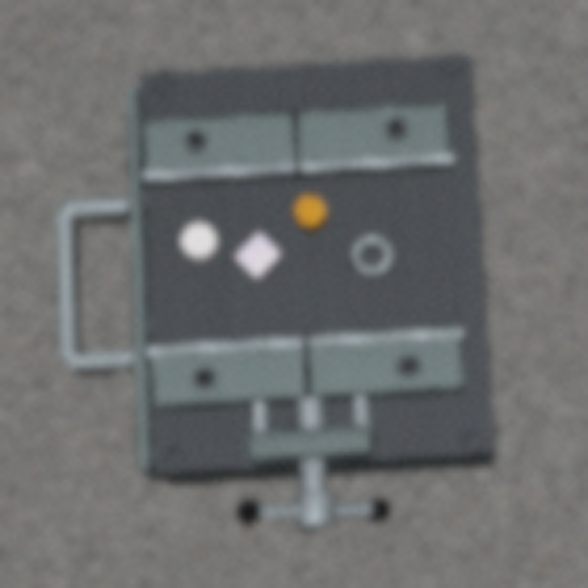

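The crop shows bed corners at crop pixels (140,78), (472,57), (492,458) and (148,470), the jaw inner edges, and the pull bar at x≈68 from y=205 to 365. The disc, square, hex and tube lie between the jaws, in that order from the drawer side to the rear.

Run:
```python
from h import *
C=cam('top')
W=lambda u,v,z: pt(C,(200+(u+.5)/4.2-.5,170+(v+.5)/4.2-.5),z)[:2]
ang=lambda a,b: np.degrees(np.arctan2(*(a-b)[::-1]))
a,b,c,d=[W(*p,.062) for p in [(142,78),(471,57),(491,458),(149,472)]]
print('corners',a,b,c,d,'center',(a+b+c+d)/4,'yaw',ang(a,b)-90,ang(d,c)-90,ang(a,d),ang(b,c))
u1,u2,l1,l2=W(145,180,.082),W(453,158,.082),W(148,347,.082),W(463,330,.082)
print('jaws',u1,u2,l1,l2,'yaw',ang(u1,u2)-90,ang(l1,l2)-90,'mid',(u1+u2+l1+l2)/4)
print('pull',W(66,210,.036),W(69,360,.036))
for n,p in dict(disc=(199,241,.075),sq=(258,255,.078),hex=(310,211,.08),tube=(372,255,.076)).items(): print(n,W(*p))
```

```text
corners [0.6519848  0.12826208] [ 0.66298334 -0.03967708] [ 0.45722754 -0.04986585] [0.45032222 0.11913983] center [0.55562947 0.03946474] yaw 3.7470198784447035 2.3397187601283207 2.590020169336718 2.8349005981937125
jaws [0.5937545  0.12218601] [ 0.60491979 -0.03099129] [0.5096144  0.11837182] [ 0.51801369 -0.03615493] yaw 4.168987942548867 3.1112475716151238 mid [0.5565756 0.0433529]
pull [0.5888095  0.16957645] [0.51044843 0.16536363]
disc [0.5642116  0.09548828]
sq [0.55647017 0.06566168]
hex [0.57836315 0.04002672]
tube [0.55685127 0.0092157 ]
```

```bash
python3 -m inch '[[16,37,1,-9,2.8],[16,37,1,-9,2.8],[16,37,1,-9,2.8],[16,37,1,-9,2.8],[16,37,1,-9,2.8],[16,37,1,-9,2.8],[16,37,1,-9,2.8],[16,37,1,-9,2.8],[16,37,1,-9,2.8],[16,37,1,-9,2.8]]' && python3 -m inch '[[16.2,38,-1,-9.3,2.8],[16.2,38,-1,-9.3,2.8],[16.2,38,-1,-9.3,2.8],[16.2,38,-1,-9.3,2.8],[16.2,38,-1,-9.3,2.8],[16.2,38,-1,-9.3,2.8],[16.2,38,-1,-9.3,2.8],[16.2,38,-1,-9.3,2.8],[16.2,38,-1,-9.3,2.8],[16.2,38,-1,-9.3,2.8]]' && python3 -m inch '[[0,0,-3,0,2.8],[0,0,-3,0,2.8],[0,0,-3,0,2.8]]'
python3 - <<'E'
from h import *
s=readout.read_state(); print(s['position'],s['tcp_rot'])
C=cam('wrist'); cv2.imwrite('pics/w1.png',C[0])
print('fingertip px',px(C,s['position']),'pull est px',px(C,[.5496,.1675,.036]), px(C,[.5496+.036,.1675+.002,.036]))
E
```

```text
time_s: 1.03
position: [0.3878, -0.2084, 0.1971]
tcp_rot: [[0.977, 0.215, -0.0], [0.215, -0.977, 0.002], [-0.0, -0.002, -1.0]]
force: [-0.0, 0.3, 0.2]
opening: 0.359
grasp_force: 0.0
time_s: 1.87
position: [0.5486, 0.1672, 0.187]
tcp_rot: [[0.999, 0.054, -0.0], [0.054, -0.999, -0.0], [-0.0, 0.0, -1.0]]
force: [1.3, 0.0, 0.4]
opening: 0.323
grasp_force: 0.0
time_s: 2.12
position: [0.5462, 0.1651, 0.1555]
tcp_rot: [[0.998, 0.055, -0.006], [0.055, -0.999, -0.001], [-0.006, 0.001, -1.0]]
force: [0.3, -0.1, 0.6]
opening: 0.32
grasp_force: 0.0
[0.54622532 0.16513778 0.15549104] [[ 9.98493930e-01  5.45780426e-02 -5.57756697e-03]
 [ 5.45737137e-02 -9.98509316e-01 -9.25515849e-04]
 [-5.61976542e-03  6.19733414e-04 -9.99984017e-01]]
fingertip px [321.98695684 270.11878591] pull est px [319.7916833  216.43318876] [319.6296501  176.44986067]
```

View pics/w1.png

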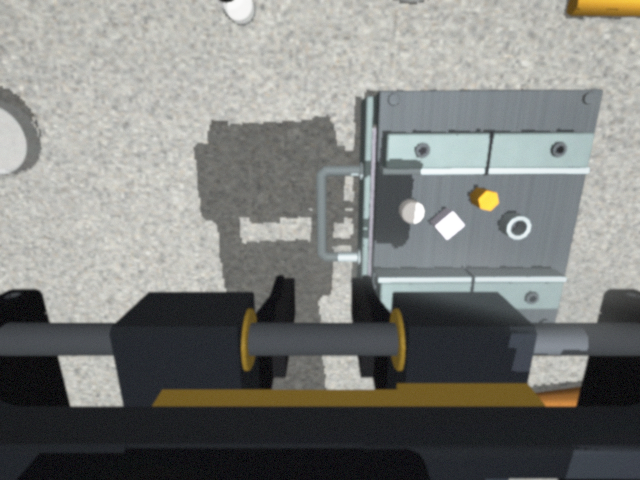

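The wrist view shows the bar at col 323, rows 170–258. The fingers are on either side of it in the closing direction, and all four pieces are undisturbed.

```bash
python3 -m inch '[[0,0,0,0,2.8],[0,0,0,0,2.8],[0,0,0,0,2.8]]'
python3 - <<'E'
from h import *
import pickle
C=cam('wrist'); im=C[0]; s=readout.read_state(); print(s['position'])
g=cv2.cvtColor(im,cv2.COLOR_BGR2GRAY).astype(int)
print(g[215,310:380].tolist())
C2=C
for n,u,z in [('pull',(323,214),.036),('cA',(376,91),.062),('cB',(601,90),.062),('jaw u1',(386,172),.082),('u2',(587,172),.082),('l1',(378,278),.082),('l2',(565,279),.082),('disc',(412,211),.075),('sq',(448,225),.078),('hex',(486,200),.08),('tube',(518,228),.076)]: print(n,np.round(pt(C,u,z),4))
E
```

```text
time_s: 2.42
position: [0.549, 0.164, 0.1583]
tcp_rot: [[0.999, 0.052, 0.002], [0.052, -0.999, 0.0], [0.002, -0.0, -1.0]]
force: [0.0, -1.1, 0.3]
opening: 0.325
grasp_force: 0.0
[0.54896281 0.16416285 0.15820046]
[115, 113, 112, 111, 112, 116, 122, 128, 138, 138, 143, 143, 135, 128, 121, 119, 118, 114, 115, 112, 108, 107, 106, 101, 102, 107, 106, 109, 114, 114, 115, 116, 116, 116, 116, 114, 110, 115, 114, 113, 110, 110, 105, 106, 107, 103, 95, 79, 67, 69, 85, 121, 163, 187, 198, 197, 184, 170, 175, 179, 167, 124, 82, 67, 72, 74, 76, 75, 77, 76]
pull [0.555  0.1637 0.036 ]
cA [0.6589 0.1286 0.062 ]
cB [ 0.6684 -0.0426  0.062 ]
jaw u1 [0.6004 0.1184 0.082 ]
u2 [ 0.6082 -0.0334  0.082 ]
l1 [0.5139 0.1162 0.082 ]
l2 [ 0.5209 -0.0381  0.082 ]
disc [0.57   0.0932 0.075 ]
sq [0.5607 0.0638 0.078 ]
hex [0.5827 0.0381 0.08  ]
tube [0.5606 0.0062 0.076 ]
```

```bash
python3 -m inch '[[0.2,-0.1,-4,0,2.8],[0.2,-0.1,-8,0,2.8],[0.2,-0.1,-11,0,2.8],[0.2,-0.1,-12,0,2.8],[0.2,-0.1,-13.2,0,2.8],[0.2,-0.1,-13.2,0,2.8],[0.2,-0.1,-13.2,0,0],[0.2,-0.1,-13.2,0,0],[0.2,-0.1,-13.2,0,0],[0.2,-0.1,-13.2,0,0]]' && python3 -m inch '[[0,0,0,0,0],[0,0,0,0,0]]'
```

```text
time_s: 3.3
position: [0.5515, 0.1642, 0.0266]
tcp_rot: [[0.999, 0.053, 0.003], [0.053, -0.999, 0.0], [0.003, -0.0, -1.0]]
force: [0.3, -0.1, 0.4]
opening: 0.104
grasp_force: 0.0
time_s: 3.47
position: [0.5508, 0.1641, 0.0258]
tcp_rot: [[0.999, 0.053, 0.001], [0.053, -0.999, 0.0], [0.001, -0.0, -1.0]]
force: [-0.2, 0.0, -0.0]
opening: 0.017
grasp_force: 0.0
```

Run:
```python
from h import *
s=readout.read_state(); print(s['opening'],s['grasp_force'],s['position'])
C=cam('wrist'); S=cam('scene'); T=cam('top')
a,b=px(S,[.55,.16,.03]).astype(int)
cr=cv2.resize(S[0][b-75:b+75,a-70:a+70],(400,430),interpolation=cv2.INTER_CUBIC)
w=cv2.resize(C[0],(400,300)); t=cv2.resize(T[0][170:310,170:310],(400,130*3))
cv2.imwrite('pics/w2.png',np.hstack([cr,np.vstack([w,np.zeros((130,400,3),np.uint8)])]))
```

```text
0.01734573621721774 0.0 [0.55079367 0.1641146  0.02582865]
```

View pics/w2.png

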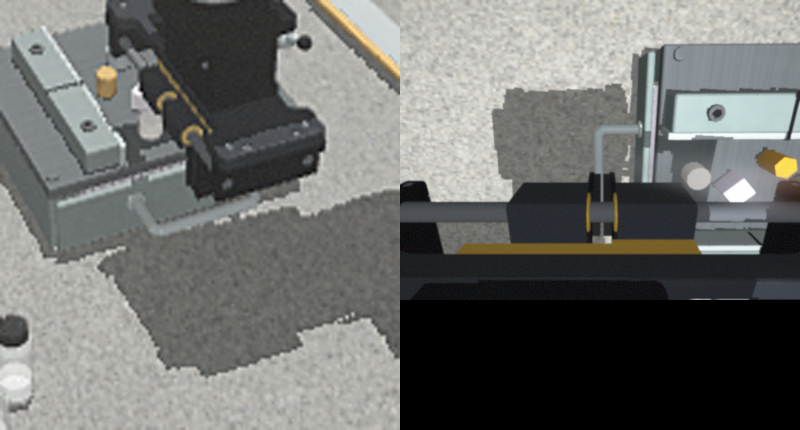

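The picture shows the bar running into the gap between the closed fingers, and the drawer has not moved. The reading says nearly shut, so I'll let it settle.

```bash
python3 -m inch '[[0,0,0,0,0],[0,0,0,0,0],[0,0,0,0,0],[0,0,0,0,0]]'; python3 -m inch '[[0,0.5,0,0,0],[0,1,0,0,0],[0,1.5,0,0,0],[-0.1,2,0,0,0],[-0.1,2,0,0,0],[-0.1,2,0,0,0]]'
python3 - <<'E'
from h import *
C=cam('wrist'); T=cam('top')
cv2.imwrite('pics/w3.png',np.hstack([C[0][150:450,170:570],cv2.resize(T[0][180:290,190:340],(400,300))]))
E
```

```text
time_s: 3.95
position: [0.5504, 0.164, 0.0251]
tcp_rot: [[0.999, 0.053, -0.0], [0.053, -0.999, -0.0], [-0.0, 0.0, -1.0]]
force: [0.2, -0.5, 0.3]
opening: 0.006
grasp_force: 0.0
time_s: 4.45
position: [0.5492, 0.1846, 0.0251]
tcp_rot: [[0.999, 0.054, -0.0], [0.054, -0.999, -0.0], [-0.0, 0.0, -1.0]]
force: [-0.0, 0.4, -0.7]
opening: 0.003
grasp_force: 0.0
```

View pics/w3.png

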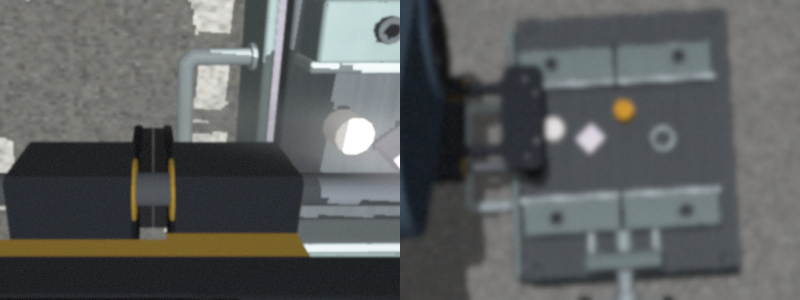

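The left half shows the closed fingers at col 153 and the bar still at col 185, so the fingers slid off without holding it. I'll triangulate the bar's height relative to the tool from the two wrist views.

Run:
```python
from h import *
c=cams.capture('wrist'); K=np.array(c['intrinsics']); Tc=np.array(c['tool_from_camera']); print(np.round(Tc,3).tolist(),K[0,0])
def pose(p,R):
    T=np.eye(4);T[:3,:3]=R;T[:3,3]=p;T=T@Tc;return (None,K,T[:3,:3],T[:3,3])
A=pose([.54622532,.16513778,.15549104],[[.998494,.054578,-.00558],[.054574,-.99851,-.000926],[-.00562,.00062,-.99998]])
B=pose([.5492,.1846,.0251],[[.9985,.054,0],[.054,-.9985,0],[0,0,-1]])
for n,a,b in [('pull corner',(323,171),(170+185,150+55)),('stem/panel',(364,169),(170+252,150+55)),('disc',(412,211),(170+355,150+135)),('jawcorner',(386,173),(170+311,150+67))]:
    P=[C[1]@np.hstack([C[2].T,-(C[2].T@C[3])[:,None]]) for C in (A,B)]
    X=cv2.triangulatePoints(P[0],P[1],np.array(a,float),np.array(b,float)); X=X[:3,0]/X[3]; print(n,X,px(A,X),px(B,X))
```

```text
[[-0.001, -0.958, -0.287, 0.079], [1.0, -0.001, -0.0, 0.001], [0.0, -0.287, 0.958, -0.197], [0.0, 0.0, 0.0, 1.0]] 357.3865445431602
pull corner [0.58787935 0.16701238 0.01651591] [322.59660178 171.39969527] [355.64177348 204.36241731]
stem/panel [0.59203128 0.13025403 0.02450807] [363.40352952 170.0096267 ] [422.96305024 203.36344512]
disc [0.56754005 0.09538253 0.07605697] [411.91580658 211.13144902] [525.14984124 284.76546604]
jawcorner [0.59566351 0.11785479 0.07041186] [386.09180448 172.79305858] [480.83540217 217.37201823]
```

```bash
python3 -m inch '[[0,0,2,0,2.8],[0,0,4,0,2.8],[0,0,4,0,2.8],[0.1,-1,4,0,2.8],[0.1,-1.8,4,0,2.8],[0.1,-1.8,4,0,2.8],[0.1,-1.8,4,0,2.8],[0.1,-1.8,2,0,2.8],[0.1,-1.8,0.5,0,2.8],[0.1,-1.8,0.5,0,2.8]]' && python3 -m inch '[[0,0,-0.6,0,2.8],[0,0,-1.2,0,2.8],[0,0,-1.4,0,2.8],[0,0,-1.4,0,2.8]]' && python3 -m inch '[[0,0,0,0,0],[0,0,0,0,0],[0,0,0,0,0],[0,0,0,0,0],[0,0,0,0,0],[0,0,0,0,0]]'
```

```text
time_s: 5.43
position: [0.5475, 0.1655, 0.027]
tcp_rot: [[0.999, 0.053, -0.007], [0.053, -0.999, -0.001], [-0.007, 0.0, -1.0]]
force: [0.7, 1.1, 0.2]
opening: 0.32
grasp_force: 0.0
time_s: 5.77
position: [0.5502, 0.1661, 0.0158]
tcp_rot: [[0.999, 0.053, -0.001], [0.053, -0.999, -0.0], [-0.001, 0.0, -1.0]]
force: [-0.2, -0.1, -0.2]
opening: 0.32
grasp_force: 0.0
time_s: 6.27
position: [0.5505, 0.166, 0.0163]
tcp_rot: [[0.999, 0.053, 0.0], [0.053, -0.999, 0.0], [0.0, -0.0, -1.0]]
force: [0.3, -0.6, 0.3]
opening: 0.021
grasp_force: 0.0
```

Run:
```python
from h import *
C=cam('wrist'); S=cam('scene'); s=readout.read_state()
cr=cv2.resize(S[0][240:360,290:430],(560,480),interpolation=cv2.INTER_CUBIC)
print('tip px scene',(px(S,s['position'])-[290,240])*4,'pull',(px(S,[.55,.166,.036])-[290,240])*4, 'wristtip',px(C,s['position']))
cv2.imwrite('pics/w4.png',np.hstack([cr,C[0][40:520,210:450][:480] if 0 else cv2.copyMakeBorder(C[0][150:480,210:450],0,150,0,0,cv2.BORDER_CONSTANT)]))
```

```text
tip px scene [278.54702595 356.67736502] pull [280.33905173 327.92504052] wristtip [322.00058803 270.12080493]
```

View pics/w4.png

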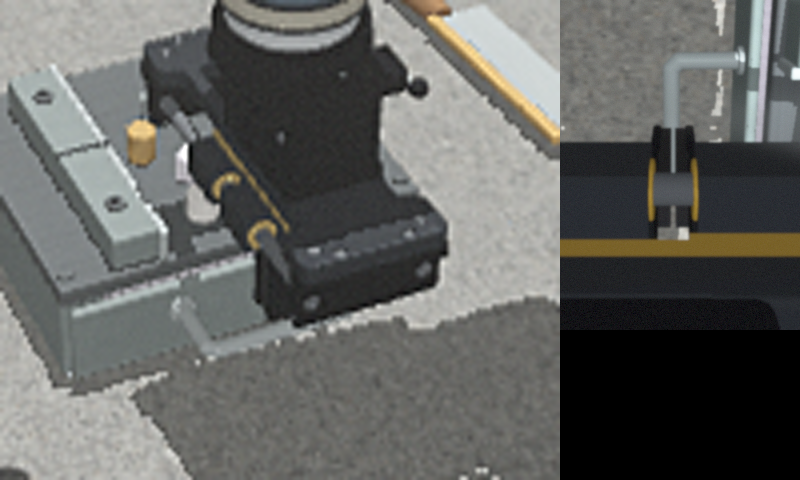

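The scene crop shows the bar where I predicted, with its corner at (212,352). The tool tip should project to (278,357) but only worktop is visible there, so the fingertips are really higher than reported. I'll compare against the starting picture.

Run:
```python
from h import *
S=cam('scene')
p=np.array([.2275,-.5815,.1863]); y=np.array([.3642,-.9313,0])
for dz in (0,.025,.05): print(dz,[px(S,p+k*y*.0435+[0,0,dz]) for k in (1,-1)])
im=cv2.imread('pics/scene0.png'); g=cv2.cvtColor(im,cv2.COLOR_BGR2GRAY)
m=(g[50:110,335:400]<75); 
for c in range(0,65,3):
    r=np.where(m[:,c])[0]; print(c+335,(r.max()+50) if len(r) else None,end='; ')
```

```text
0 [array([354.00014723,  95.57228087]), array([374.42773013, 103.68222984])]
0.025 [array([354.1624997 ,  87.61572748]), array([374.7613464 ,  95.54765832])]
0.05 [array([354.32743709,  79.53249269]), array([375.10043864,  87.27956608])]
335 51; 338 60; 341 60; 344 61; 347 61; 350 84; 353 84; 356 83; 359 63; 362 64; 365 56; 368 70; 371 71; 374 93; 377 92; 380 87; 383 72; 386 71; 389 70; 392 69; 395 68; 398 60;
```

Start-image fingertips sit at rows 84 and 93 against predicted 95.6 and 103.7, so the real tips are about 30 mm higher than the reported TCP. I'll open, go lower in gentle steps, and grip.

```bash
python3 -m inch '[[0,0,0.5,0,2.8],[0,0,0.5,0,2.8],[0,0,0.5,0,2.8],[0,0,0.5,0,2.8],[0,0,0,0,2.8],[0,0,-0.5,0,2.8],[0,0,-1,0,2.8],[0,0,-1.5,0,2.8],[0,0,-1.5,0,2.8]]' && python3 -m inch '[[0,0,-0.3,0,2.8],[0,0,-0.6,0,2.8],[0,0,-0.6,0,2.8]]' && python3 -m inch '[[0,0,0,0,0],[0,0,0,0,0],[0,0,0,0,0],[0,0,0,0,0],[0,0,0,0,0],[0,0,0,0,0]]'
```

```text
time_s: 7.17
position: [0.5493, 0.1659, -0.0004]
tcp_rot: [[0.999, 0.053, -0.003], [0.053, -0.999, -0.0], [-0.003, 0.0, -1.0]]
force: [-1.1, 0.0, 0.3]
opening: 0.314
grasp_force: 0.0
time_s: 7.42
position: [0.5501, 0.166, -0.0055]
tcp_rot: [[0.999, 0.053, -0.001], [0.053, -0.999, -0.0], [-0.001, 0.0, -1.0]]
force: [-0.7, 0.3, 0.3]
opening: 0.319
grasp_force: 0.0
time_s: 7.92
position: [0.5506, 0.1661, -0.0047]
tcp_rot: [[0.999, 0.053, 0.001], [0.053, -0.999, 0.0], [0.001, -0.0, -1.0]]
force: [-0.6, 0.1, 1.2]
opening: 0.089
grasp_force: 30.0
```

```bash
python3 -m inch '[[0,0,0,0,2.8],[0,0,0,0,2.8],[0,0,0,0,2.8],[0,0,-0.5,0,2.8],[0,0,-1,0,2.8],[0,0,-1,0,0],[0,0,-1,0,0],[0,0,-1,0,0],[0,0,-1,0,0],[0,0,-1,0,0]]'; python3 -m inch '[[-0.1,1.5,0,0,0],[-0.1,3,0,0,0],[-0.2,4.5,0,0,0],[-0.3,6,0,0,0],[-0.4,7.5,0,0,0],[-0.5,9,0,0,0],[-0.6,10,0,0,0],[-0.6,10.6,0,0,0],[-0.6,10.6,0,0,0],[-0.6,10.6,0,0,0]]'
```

```text
time_s: 8.75
position: [0.5504, 0.166, -0.0149]
tcp_rot: [[0.999, 0.053, 0.0], [0.053, -0.999, 0.0], [0.0, -0.0, -1.0]]
force: [-0.0, -0.2, -1.5]
opening: 0.091
grasp_force: 30.0
time_s: 9.58
position: [0.544, 0.2724, -0.0149]
tcp_rot: [[0.999, 0.054, -0.001], [0.054, -0.999, 0.0], [-0.0, -0.001, -1.0]]
force: [-0.7, 2.0, -0.6]
opening: 0.087
grasp_force: 30.0
```

```bash
python3 -m inch '[[0,0,0,0,2.8],[0,0,0,0,2.8],[0,0,0,0,2.8],[0,0,4,0,2.8],[0,0,8,0,3],[0,0,12,0,5],[0,0,14.5,0,5],[0,-4,14.5,0,5],[-1,-8,14.5,4,5],[-2,-12,14.5,8,5]]' && python3 -m inch '[[-7,-45.5,0,16,5],[-7,-45.5,0,16,5],[-7,-45.5,0,16,5],[-7,-45.5,0,16,5],[-7,-45.5,0,16,5],[-7,-45.5,0,16,5],[-7,-45.5,0,16,5],[-7,-45.5,0,16,5],[-7,-45.5,0,16,5],[-7,-45.5,0,16,5]]' && python3 -m inch '[[0,0,0,0,5],[-0,0,0,0,5],[0,0,0,0,5],[0,0,0,0,5],[0,0,0,0,5],[0,0,0,0,5]]'
python3 - <<'E'
from h import *
s=readout.read_state(); C=cam('wrist'); T=cam('top'); cv2.imwrite('pics/w5.png',np.hstack([C[0],cv2.resize(T[0][150:310,150:350],(0,0),fx=.8,fy=.8)]) if 0 else C[0])
cv2.imwrite('pics/t5.png',T[0])
print(s['position'],'tip',px(C,s['position']),'brush est top',px(C,[.455,-.303,.057]))
hsv=cv2.cvtColor(T[0],cv2.COLOR_BGR2HSV)
E
```

```text
time_s: 10.42
position: [0.5252, 0.1508, 0.1313]
tcp_rot: [[0.98, 0.197, 0.003], [0.197, -0.98, -0.0], [0.003, 0.001, -1.0]]
force: [-0.4, 0.3, -0.4]
opening: 0.557
grasp_force: 0.0
time_s: 11.25
position: [0.4614, -0.254, 0.1304]
tcp_rot: [[0.891, 0.454, 0.0], [0.454, -0.891, -0.0], [0.0, 0.001, -1.0]]
force: [0.9, -0.6, 0.8]
opening: 0.579
grasp_force: 0.0
time_s: 11.75
position: [0.4625, -0.25, 0.1302]
tcp_rot: [[0.89, 0.457, -0.0], [0.457, -0.89, 0.0], [-0.0, -0.0, -1.0]]
force: [0.2, -0.6, 0.6]
opening: 0.572
grasp_force: 0.0
[ 0.46252586 -0.249973    0.13019168] tip [321.90509896 269.74658302] brush est top [376.08809031 271.46375939]
```

View pics/w5.png

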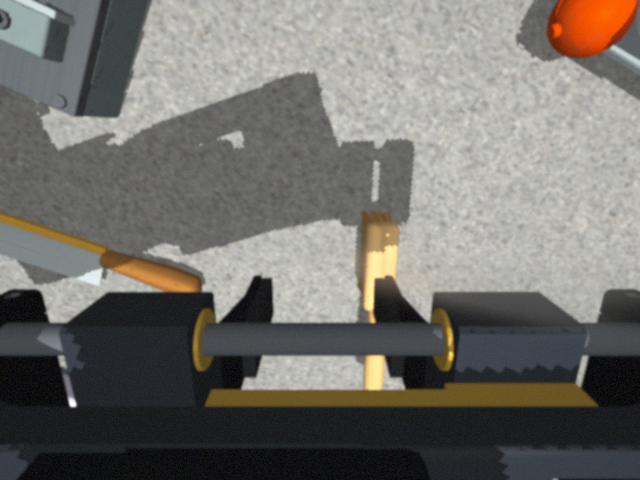

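The wrist view shows the brush's back from (380,213) down, its handle at (373,388), and the open fingers about 5 cm to its left, because the last call ended before reaching the target.

Run:
```python
from h import *
C=cam('wrist'); s=readout.read_state()
for b in (0,.03):
    a,c,l,r=[pt(C,u,z-b)[:2] for u,z in [((380,214),.057),((373,388),.047),((362,225),.057),((398,225),.057)]]
    d=a-c; d/=np.linalg.norm(d); print(b,a,c,'yaw',np.degrees(np.arctan2(d[1],d[0])),'centre',a-d*.038,'width',np.linalg.norm(l-r))
print('tool yaw',np.degrees(np.arctan2(s['tcp_rot'][1][0],s['tcp_rot'][0][0])))
T=cv2.imread('pics/top0.png'); hsv=cv2.cvtColor(T,cv2.COLOR_BGR2HSV); CT=cam('top')
m=np.zeros((480,640),np.uint8); m[255:345,415:485]=((hsv[...,1]>90)&(hsv[...,2]>90))[255:345,415:485]
P=np.array([pt(CT,u,.055)[:2] for u in rect(m)[:,0]])
d=np.array([np.cos(np.radians(27)),np.sin(np.radians(27))]); n=np.array([-d[1],d[0]])
t=P@d; w=P@n; print([ (round(t.max()-k,3),round(w[(abs(t-t.max()+k)<.004)].min(),4),round(w[(abs(t-t.max()+k)<.004)].max(),4)) for k in (.01,.03,.05,.07,.1,.13,.16)])
k=[(t.max()-.038)*d+n*w[(abs(t-t.max()+.038)<.03)].mean()]; print(k)
```

```text
0 [ 0.49803735 -0.28253852] [ 0.34894938 -0.36201924] yaw 28.062653538840586 centre [ 0.46450487 -0.30041512] width 0.028078189580922546
0.03 [ 0.49413925 -0.29007349] [ 0.32920108 -0.37780908] yaw 28.00985855008252 centre [ 0.46059031 -0.30791918] width 0.031201196796025007
tool yaw 27.151748868216075
[(np.float64(0.296), np.float64(-0.4906), np.float64(-0.4647)), (np.float64(0.276), np.float64(-0.4898), np.float64(-0.464)), (np.float64(0.256), np.float64(-0.4898), np.float64(-0.4641)), (np.float64(0.236), np.float64(-0.489), np.float64(-0.4633)), (np.float64(0.206), np.float64(-0.4828), np.float64(-0.4685)), (np.float64(0.176), np.float64(-0.4843), np.float64(-0.4674)), (np.float64(0.146), np.float64(-0.4839), np.float64(-0.4691))]
[array([ 0.45514013, -0.3032873 ])]
```

```bash
python3 -m inch '[[-0.5,-5.2,0,0.5,5],[-0.5,-5.2,0,0.5,5],[-0.5,-5.2,-3,0.5,5],[-0.5,-5.2,-6,0.5,5],[-0.5,-5.2,-9,0.5,5],[-0.5,-5.2,-12,0.5,5],[-0.5,-5.2,-14,0.5,5],[-0.5,-5.2,-15,0.5,5],[-0.5,-5.2,-15.5,0.5,5],[-0.5,-5.2,-15.5,0.5,5]]' && python3 -m inch '[[0,0,-0.2,0,5],[0,0,-0.4,0,5],[0,0,-0.6,0,5],[0,0,-0.6,0,5]]' && python3 -m inch '[[0,0,-0.2,0,5],[0,0,-0.2,0,5]]'&& python3 -m inch '[[0,0,-0.2,0,5],[0,0,-0.2,0,5]]'
```

```text
time_s: 12.78
position: [0.4573, -0.3033, -0.0255]
tcp_rot: [[0.887, 0.463, -0.001], [0.463, -0.887, 0.001], [-0.0, -0.001, -1.0]]
force: [-0.5, 0.5, 0.5]
opening: 0.577
grasp_force: 0.0
time_s: 13.12
position: [0.4577, -0.3038, -0.0302]
tcp_rot: [[0.887, 0.463, 0.001], [0.463, -0.887, -0.001], [0.0, 0.001, -1.0]]
force: [-0.5, -0.4, -0.0]
opening: 0.573
grasp_force: 0.0
time_s: 13.28
position: [0.4575, -0.3036, -0.0327]
tcp_rot: [[0.887, 0.463, 0.0], [0.463, -0.887, -0.0], [0.0, 0.0, -1.0]]
force: [-0.1, -0.3, -0.3]
opening: 0.574
grasp_force: 0.0
time_s: 13.45
position: [0.4574, -0.3035, -0.035]
tcp_rot: [[0.887, 0.463, 0.0], [0.463, -0.887, -0.0], [0.0, 0.0, -1.0]]
force: [-0.0, 0.4, -0.7]
opening: 0.573
grasp_force: 0.0
```

```bash
for i in 1; do python3 -m inch '[[0,0,-0.1,0,5],[0,0,-0.2,0,5],[0,0,-0.2,0,5]]'; done; python3 -m inch '[[0,0,-0.1,0,5],[0,0,-0.2,0,5],[0,0,-0.2,0,5]]' | egrep 'posi|force'; python3 -m inch '[[0,0,-0.1,0,5],[0,0,-0.2,0,5],[0,0,-0.2,0,5]]' | egrep 'posi|force'
```

```text
time_s: 13.7
position: [0.4574, -0.3035, -0.0351]
tcp_rot: [[0.886, 0.463, 0.0], [0.463, -0.886, -0.0], [0.0, 0.0, -1.0]]
force: [-2.6, 1.6, 13.3]
opening: 0.577
grasp_force: 6.9
position: [0.4574, -0.3035, -0.0352]
force: [-4.5, 3.3, 28.5]
grasp_force: 14.0
position: [0.4575, -0.3035, -0.0353]
force: [-6.0, 4.6, 42.6]
grasp_force: 21.2
```

```bash
python3 -m inch '[[0,0,1.5,0,5],[0,0,3.7,0,5],[0,0,3.7,0,5],[0,0,3.7,0,0],[0,0,3.7,0,0],[0,0,3.7,0,0],[0,0,3.7,0,0],[0,0,3.7,0,0],[0,0,3.7,0,0]]'
```

```text
time_s: 14.95
position: [0.4569, -0.3031, -0.0047]
tcp_rot: [[0.887, 0.463, -0.001], [0.463, -0.887, 0.001], [-0.001, -0.002, -1.0]]
force: [-0.3, 0.3, -1.3]
opening: 0.298
grasp_force: 29.3
```

```bash
python3 -m inch '[[0,0,3,0,0],[0,0,7,0,0],[0,0,11,0,0],[2,6,11,-6,0],[4,10,11,-12,0],[6,14,11,-18,0],[8,18,11,-24.4,0],[9,22,11,-24.4,0],[10.5,26,11,-24.4,0],[10.5,27.4,11,-24.4,0]]' && python3 -m inch '[[0,0,-2,0,0],[0,0,-2,0,0],[0,0,-2,0,0],[0,0,-2,0,0],[0,0,-2,0,0]]'
python3 - <<'E'
from h import *
s=readout.read_state(); C=cam('wrist'); T=cam('top'); S=cam('scene')
t=cv2.resize(T[0][170:310,190:340],(360,336),interpolation=cv2.INTER_CUBIC)
w=C[0][100:436,200:640]
cv2.imwrite('pics/w6.png',np.hstack([t,w])); cv2.imwrite('pics/s6.png',S[0]);cv2.imwrite('pics/t6.png',T[0])
print(s['position'],px(C,np.array(s['position'])+[0,0,.035])-[200,100])
E
```

```text
time_s: 15.78
position: [0.5623, -0.0316, 0.1057]
tcp_rot: [[0.999, 0.055, 0.0], [0.055, -0.999, -0.0], [0.0, 0.0, -1.0]]
force: [1.1, -0.5, -1.2]
opening: 0.298
grasp_force: 29.3
time_s: 16.2
position: [0.5616, -0.0349, 0.0865]
tcp_rot: [[0.999, 0.053, 0.001], [0.053, -0.999, -0.0], [0.0, 0.0, -1.0]]
force: [0.5, -0.1, -0.3]
opening: 0.298
grasp_force: 29.3
[ 0.56156245 -0.03487973  0.08652742] [121.85543523 196.52572726]
```

View pics/w6.png

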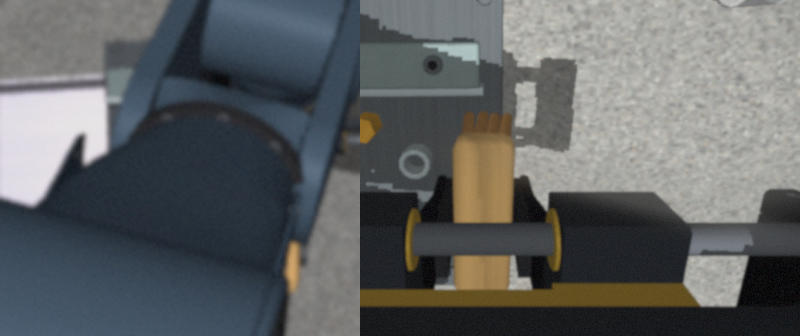

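The wrist half shows the brush straddled by the fingers, its bristle ends at crop (487,115). The jaw's inner edge is at row 94, the tube is clear in front at (415,162), and the top view is blocked by the arm.

Run:
```python
from h import *
C=cam('wrist'); s=readout.read_state(); p=np.array(s['position']); print(p)
yw=np.radians(3.1); ex=np.array([np.cos(yw),np.sin(yw)]); ey=np.array([-ex[1],ex[0]])
for n,u,z in [('bristle end',(327,215),.091),('back end',(325,235),.148),('back end low',(325,235),.138),('jaw inner end',(320,194),.082),('tube',(255,262),.076),('tube rear',(271,262),.076)]:
    q=pt(C,u,z)[:2]; print(n,q,'rel tool',(q-p[:2])@ex,(q-p[:2])@ey)
```

```text
[ 0.56160744 -0.03452805  0.08665389]
bristle end [ 0.59608963 -0.03572316] rel tool 0.03436709798655579 -0.003058114425805998
back end [ 0.60115102 -0.03398836] rel tool 0.03951489738500161 -0.0015995666678546593
back end low [ 0.59824106 -0.03420863] rel tool 0.03659728387777482 -0.0016621491708175577
jaw inner end [ 0.60599001 -0.03129784] rel tool 0.04449231225089502 0.0008253279065668514
tube [0.56058117 0.00668672] rel tool 0.0012040717410626294 0.04120996653120209
tube rear [ 0.56109791 -0.00318764] rel tool 0.0011860694753776182 0.0313221101936245
```

```bash
python3 -m inch '[[0.25,0.6,-1,0,0],[0.25,0.6,-1.5,0,0],[0.25,0.6,-2,0,0],[0.25,0.6,-2.4,0,0],[0.25,0.6,-2.7,0,0],[0.25,0.6,-2.7,0,0]]'; python3 -m inch '[[0,0,-0.1,0,0],[0,0,-0.2,0,0],[0,0,-0.2,0,0]]' | egrep 'posi|force'
```

```text
time_s: 16.9
position: [0.5632, -0.0272, 0.0581]
tcp_rot: [[0.998, 0.055, -0.002], [0.055, -0.998, 0.0], [-0.002, -0.001, -1.0]]
force: [-0.6, -0.0, -0.9]
opening: 0.298
grasp_force: 29.3
position: [0.5641, -0.0274, 0.0573]
force: [0.4, 0.0, -1.1]
grasp_force: 29.3
```

```bash
python3 -m inch '[[0,0.6,0,0,0],[-0.1,1.2,0,0,0],[-0.1,1.8,0,0,0],[-0.1,2.4,0,0,0],[-0.2,3,0,0,0],[-0.2,3.6,0,0,0],[-0.2,4.2,0,0,0],[-0.3,4.8,0,0,0],[-0.3,5.4,0,0,0],[-0.3,6,0,0,0]]'| egrep 'posi|force'; python3 -m inch '[[0,0.6,0,0,0],[-0.1,1.2,0,0,0],[-0.1,1.8,0,0,0],[-0.1,2.4,0,0,0],[-0.2,3,0,0,0],[-0.2,3.6,0,0,0],[-0.2,4.2,0,0,0],[-0.2,4.2,0,0,0]]'| egrep 'posi|force'
python3 - <<'E'
from h import *
C=cam('wrist'); S=cam('scene'); cv2.imwrite('pics/w7.png',np.hstack([C[0][60:400,160:480],cv2.resize(S[0][230:350,270:430],(453,340))]))
E
```

```text
position: [0.5609, 0.0332, 0.0572]
force: [-0.5, -0.5, -1.4]
grasp_force: 29.3
position: [0.5587, 0.076, 0.0571]
force: [0.1, 0.7, 0.3]
grasp_force: 29.3
```

View pics/w7.png

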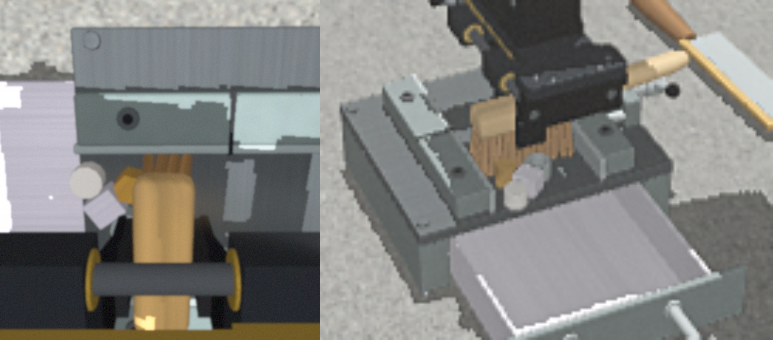

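The pieces are bunched just ahead of the bristles on the bed, at left-crop (85–130,185–210), and the drawer is wide open below the edge. I'll continue over the edge.

```bash
python3 -m inch '[[0,0.5,0,0,0],[-0.1,1,0,0,0],[-0.1,1.5,0,0,0],[-0.1,2,0,0,0],[-0.1,2.5,0,0,0],[-0.2,3,0,0,0],[-0.2,3.5,0,0,0],[-0.2,4,0,0,0],[-0.2,4.5,0,0,0],[-0.3,5,0,0,0]]'| egrep 'posi|force'; python3 -m inch '[[0,0.4,0,0,0],[0,0.8,0,0,0],[-0.1,1.2,0,0,0],[-0.1,1.6,0,0,0],[-0.1,1.8,0,0,0],[-0.1,1.8,0,0,0],[-0.1,1.8,0,0,0]]'| egrep 'posi|force'
python3 - <<'E'
from h import *
S=cam('scene'); C=cam('wrist'); cv2.imwrite('pics/s8.png',S[0]); cv2.imwrite('pics/w8.png',C[0])
hsv=cv2.cvtColor(S[0],cv2.COLOR_BGR2HSV)
q=np.array([px(S,p) for p in [(.62,.125,.01),(.48,.125,.01),(.62,.235,.01),(.48,.235,.01)]]).astype(int); print(q.tolist())
# brass in the scene inside drawer quad
m=np.zeros(S[0].shape[:2],np.uint8); cv2.fillConvexPoly(m,cv2.convexHull(q.reshape(-1,1,2)),1)
print('brass',[ (int(a),int(b)) for b,a in np.argwhere((m>0)&(hsv[...,1]>100))[::6]])
a=S[0][m>0]; print(a.mean(0),a.std(0))
x0,y0=q.min(0);x1,y1=q.max(0); g=cv2.cvtColor(S[0],cv2.COLOR_BGR2GRAY)
print(g[y0:y1:2,x0-10:x1+10:3].tolist().__repr__().replace('], [','\n').replace(', ',' '))
E
```

```text
position: [0.5558, 0.1254, 0.0569]
force: [0.3, 0.5, -1.1]
grasp_force: 29.3
position: [0.5549, 0.1427, 0.0571]
force: [0.0, -0.2, -0.8]
grasp_force: 29.3
[[321, 326], [382, 311], [340, 362], [405, 345]]
brass [(348, 319), (348, 320), (347, 321), (347, 322), (347, 323), (348, 324), (350, 325)]
[146.0405303  144.925      143.51742424] [30.08273102 26.97808559 29.93492436]
[[118 92 85 79 122 165 168 164 162 164 130 133 163 164 163 157 162 159 161 161 161 162 165 255 154 146 147 146 156 171 176 178 172 192 197
83 80 107 162 166 166 165 162 163 164 162 165 160 162 163 161 160 158 158 162 163 158 155 157 161 144 148 143 143 186 182 192 198 103 101
117 114 149 167 166 167 165 163 162 164 164 166 145 165 163 164 160 162 159 163 163 160 160 162 159 152 145 145 146 156 123 127 99 99 108
118 114 146 163 164 164 165 165 164 162 165 111 118 140 161 135 141 160 159 159 161 162 161 163 163 162 144 146 144 143 128 110 106 112 103
115 114 145 218 162 163 167 165 165 163 167 104 121 111 126 137 129 166 163 159 163 164 161 163 163 163 158 144 146 146 160 103 105 100 110
117 111 148 138 211 165 165 165
[... 2182 characters left out ...]
 89 97
181 179 180 190 180 169 151 121 109 113 110 112 110 111 109 142 134 99 112 112 112 112 129 108 101 118 214 229 210 178 123 180 86 176 203
173 165 186 182 166 182 105 111 116 111 115 113 111 113 112 111 134 225 109 110 127 99 84 123 213 228 209 180 136 176 184 165 181 155 171
179 168 164 181 181 181 104 113 111 114 112 109 110 108 110 111 102 213 129 113 99 119 215 229 208 174 143 180 105 192 193 162 181 166 164
171 193 180 184 189 188 102 114 114 112 111 112 110 112 112 111 117 188 213 128 215 228 208 180 135 165 182 180 89 107 183 172 175 168 181
160 174 174 189 190 178 101 113 111 111 111 113 111 112 119 104 113 116 216 228 209 175 182 99 104 186 175 156 184 98 125 175 173 174 167]]
```

Colour and grey values show brass at (348,322), the tube ring near (357,322), a pale block near (353,340) and a pale disc near (338,349). All four are inside the drawer. Now I'll return the brush.

```bash
python3 -m inch '[[0,0,3,0,0],[0,0,6,0,0],[0,0,9,0,0],[0,-2,10,0,0],[-1,-5,10,0,0],[-1.5,-9,10,0,0],[-2,-13,10,0,0],[-3,-17,10,0,0],[-4,-21,10,0,0],[-5,-25,10,0,0]]'| egrep 'posi|force' && python3 -m inch '[[-0.8,-4,0,4,0],[-1.6,-8,0,8,0],[-2.4,-12,0,12,0],[-3.4,-16,0,18,0],[-4.8,-19.6,0,24,0],[-4.8,-19.6,-3,24,0],[-4.8,-19.6,-6,24,0],[-4.8,-19.6,-10,24,0],[-4.8,-19.6,-12,24,0],[-4.8,-19.6,-14,24,0]]'| egrep 'posi|force' && python3 -m inch '[[0,0,-1,0,0],[0,0,-1.5,0,0],[0,0,-1.7,0,0],[0,0,-1.7,0,0],[0,0,-1.7,0,0]]'
```

```text
position: [0.5041, -0.1093, 0.1573]
force: [1.1, -0.9, -1.1]
grasp_force: 29.3
position: [0.4557, -0.303, 0.0152]
force: [0.2, -0.5, -1.2]
grasp_force: 29.3
time_s: 22.35
position: [0.4577, -0.3041, 0.0012]
tcp_rot: [[0.89, 0.457, 0.002], [0.457, -0.89, -0.002], [0.001, 0.002, -1.0]]
force: [-0.3, 0.3, -0.7]
opening: 0.3
grasp_force: 29.3
```

Lower the last 5 mm gently until it touches, then release and rise.

```bash
python3 -m inch '[[0,0,-0.2,0,0],[0,0,-0.4,0,0],[0,0,-0.5,0,0],[0,0,-0.5,0,0]]'| egrep 'posi|force'; python3 -m inch '[[0,0,-0.1,0,0],[0,0,-0.1,0,0]]'| egrep 'posi|force'
```

```text
position: [0.457, -0.3034, -0.0047]
force: [-0.5, 0.3, -0.7]
grasp_force: 29.3
position: [0.4573, -0.3038, -0.0051]
force: [-0.9, -0.5, 3.7]
grasp_force: 29.5
```

```bash
python3 -m inch '[[0,0,0,0,5],[0,0,0,0,5],[0,0,0,0,5],[0,0,0,0,5],[0,0,3,0,5],[0,0,7,0,5],[0,0,11,0,5],[0,0,14,0,5],[0,0,14,0,5]]'| egrep 'posi|force|open' && python3 -m inch '[[0.6,4,0,-4,2.8],[1.2,8,0,-8,2.8],[1.8,12,0,-12,2.8],[2.4,16,0,-16,2.8],[3,20,0,-20,2.8],[3.6,24,0,-24.1,2.8],[4.2,28,0,-24.1,2.8],[4.8,32,0,-24.1,2.8],[5.4,36,0,-24.1,2.8],[6,40,0,-24.1,2.8]]'| egrep 'posi|force' && python3 -m inch '[[0.6,4,0,0,2.8],[1.2,8,0,0,2.8],[1.8,12,0,0,2.8],[2.5,16,0,0,2.8],[2.7,17.6,0,0,2.8],[2.7,17.6,0,0,2.8],[2.7,17.6,0,0,2.8],[2.7,17.6,0,0,2.8]]'
python3 - <<'E'
from h import *
s=readout.read_state(); C=cam('wrist'); T=cam('top'); cv2.imwrite('pics/w9.png',C[0]); cv2.imwrite('pics/t9.png',T[0])
# pull bar column in wrist: bright ridge, rows around est
e=px(C,[.544,.2724,.036]); print('est pull px',e, 'tip',px(C,s['position']))
g=cv2.cvtColor(C[0],cv2.COLOR_BGR2GRAY).astype(int); r=int(e[1]); c=int(e[0])
for rr in (r-25,r-10,r,r+10): print(rr,g[rr,c-30:c+50:2].tolist())
hsv=cv2.cvtColor(T[0],cv2.COLOR_BGR2HSV); m=np.zeros((480,640),np.uint8); m[240:350,400:490]=((hsv[...,1]>90)&(hsv[...,2]>90))[240:350,400:490]
P=np.array([pt(T,u,.055)[:2] for u in rect(m)[:,0]]); print('brush',P.mean(0),P.min(0),P.max(0),np.ptp(P@[.887,.463]),m.sum())
E
```

```text
position: [0.4604, -0.3066, 0.1403]
force: [1.1, -0.5, 0.5]
opening: 0.572
grasp_force: 0.0
position: [0.5161, 0.0987, 0.1333]
force: [0.8, -0.6, 0.0]
grasp_force: 0.0
time_s: 25.1
position: [0.5429, 0.2717, 0.1332]
tcp_rot: [[0.999, 0.053, -0.002], [0.053, -0.999, -0.001], [-0.002, 0.001, -1.0]]
force: [-1.1, 0.2, 0.4]
opening: 0.324
grasp_force: 0.0
est pull px [321.31153006 225.72821887] tip [321.98778927 270.11383498]
200 [74, 73, 75, 77, 80, 78, 81, 81, 76, 72, 76, 80, 77, 80, 92, 102, 103, 95, 80, 72, 68, 75, 77, 75, 79, 81, 79, 78, 102, 139, 148, 148, 134, 88, 82, 70, 53, 46, 64, 120]
215 [78, 82, 83, 80, 80, 81, 70, 69, 75, 81, 80, 80, 76, 82, 95, 99, 101, 94, 81, 80, 78, 78, 78, 79, 81, 82, 82, 75, 74, 79, 78, 83, 85, 80, 76, 65, 46, 47, 78, 131]
225 [89, 87, 93, 91, 89, 88, 84, 80, 77, 80, 103, 115, 96, 82, 91, 99, 103, 92, 81, 79, 82, 78, 76, 79, 87, 81, 78, 82, 92, 111, 111, 98, 88, 86, 86, 65, 52, 49, 91, 134]
235 [137, 143, 149, 143, 131, 123, 135, 137, 134, 135, 142, 134, 94, 82, 91, 104, 102, 96, 81, 77, 78, 83, 83, 78, 76, 78, 76, 76, 82, 120, 139, 142, 113, 89, 86, 71, 58, 61, 74, 92]
brush [ 0.41383388 -0.32394727] [ 0.33406758 -0.36833809] [ 0.49099761 -0.27714817] 0.17443372436936871 822
```

Bar at column 322, right on target, and the brush stands where it was put. Grip the bar and push the drawer shut.

```bash
python3 -m inch '[[0.1,0,-4,0,2.8],[0.1,0,-8,0,2.8],[0.1,0,-11,0,2.8],[0.1,0,-13,0,2.8],[0.1,0,-14.7,0,2.8],[0.1,0,-14.7,0,2.8],[0.1,0,-14.7,0,0],[0.1,0,-14.7,0,0],[0.1,0,-14.7,0,0],[0.1,0,-14.7,0,0]]'| egrep 'posi|force|open' && python3 -m inch '[[0,-0,0,0,0],[0.1,-1.2,0,0,0],[0.1,-2.4,0,0,0],[0.2,-3.6,0,0,0],[0.3,-4.8,0,0,0],[0.3,-6,0,0,0],[0.4,-7.2,0,0,0],[0.5,-8.4,0,0,0],[0.5,-9.6,0,0,0],[0.6,-10.3,0,0,0]]'| egrep 'posi|force|open' && python3 -m inch '[[0,-0.2,0,0,0],[0,-0.4,0,0,0],[0,-0.4,0,0,0],[0,-0.4,0,0,0]]'| egrep 'posi|force|open'
```

```text
position: [0.5462, 0.2727, -0.0112]
force: [0.8, -3.9, 0.8]
opening: 0.102
grasp_force: 1.5
position: [0.5525, 0.1683, -0.0113]
force: [0.2, 2.9, 7.4]
opening: 0.093
grasp_force: 30.0
position: [0.5527, 0.1649, -0.0113]
force: [0.6, -0.7, 5.8]
opening: 0.09
grasp_force: 30.0
```

```bash
python3 -m inch '[[0,-0.2,0,0,0],[0,-0.3,0,0,0],[0,-0.3,0,0,0]]'| egrep 'posi|force'; python3 -m inch '[[0,-0.2,0,0,0],[0,-0.3,0,0,0],[0,-0.3,0,0,0]]'| egrep 'posi|force'
```

```text
position: [0.5528, 0.1649, -0.0113]
force: [0.5, 10.1, 5.6]
grasp_force: 30.0
position: [0.5528, 0.1649, -0.0113]
force: [0.1, 20.1, 4.5]
grasp_force: 30.0
```

```bash
python3 -m inch '[[0,0.4,0,0,0],[0,0.4,0,0,2.4],[0,0.4,0,0,2.6],[0,0.4,0,0,2.6],[0,0.4,0,0,2.6],[0,0.4,4,0,2.6],[0,0.4,8,0,2.6],[0,0.4,12,0,2.6],[0,0.4,16,0,2.6],[0,0.4,19,0,2.6]]'| egrep 'posi|force|open' && python3 -m inch '[[-1.6,-4,0,0,5],[-3.2,-8,0,0,5],[-4.8,-12,0,0,5],[-6.4,-16,0,0,5],[-8,-20,0,0,5],[-9.6,-24,0,0,5],[-11.2,-28,0,0,5],[-12.8,-32,0,0,5],[-13,-36,0,0,5],[-13,-40,0,0,5]]' | egrep 'posi|force' && python3 -m inch '[[-2,-4,0,0,5],[-4,-8,0,0,5],[-6,-12,0,0,5],[-8,-16,0,0,5],[-10,-20,0,0,5],[-12,-24,0,0,5],[-14,-28,0,0,5],[-14,-30,0,0,5],[-14,-30,0,0,5]]'
python3 - <<'E'
from h import *
T=cam('top'); S=cam('scene')
a=cv2.imread('pics/top0.png'); b=T[0]; d=np.abs(a.astype(int)-b).max(2)>45
d[355:]=0; n,l,st,ce=cv2.connectedComponentsWithStats(d.astype(np.uint8))
for i in range(1,n):
    if st[i,4]>4: print('top diff',st[i].tolist())
hsv=cv2.cvtColor(b,cv2.COLOR_BGR2HSV); print('brass on bed',int((hsv[190:275,232:318,1]>120).sum()), 'bright bed',int((b[212:245,238:312].min(2)>150).sum()), 'before',int((a[212:245,238:312].min(2)>150).sum()))
s0=cv2.imread('pics/scene0.png'); d=np.abs(s0.astype(int)-S[0]).max(2)>50; d[:130]=0; d[:,395:]=0
n,l,st,ce=cv2.connectedComponentsWithStats(d.astype(np.uint8))
for i in range(1,n):
    if st[i,4]>8: print('scene diff',st[i].tolist())
print([px(S,p).round() for p in [(.549,.165,.036),(.556,.039,.062)]])
E
```

```text
position: [0.5516, 0.1631, 0.1801]
force: [1.3, 0.6, -0.5]
opening: 0.296
grasp_force: 0.0
position: [0.4184, -0.23, 0.1768]
force: [0.8, 0.6, -0.6]
grasp_force: 0.0
time_s: 30.12
position: [0.2777, -0.5378, 0.177]
tcp_rot: [[0.999, 0.047, 0.0], [0.047, -0.999, -0.008], [-0.0, 0.008, -1.0]]
force: [0.6, -1.0, 0.1]
opening: 0.578
grasp_force: 0.0
top diff [270, 216, 8, 8, 52]
top diff [243, 222, 9, 10, 74]
top diff [256, 225, 11, 11, 84]
top diff [285, 226, 6, 3, 9]
top diff [289, 230, 4, 5, 9]
top diff [257, 302, 115, 53, 1198]
top diff [388, 311, 201, 44, 3970]
top diff [376, 312, 20, 36, 437]
top diff [510, 339, 102, 16, 1036]
top diff [612, 349, 28, 6, 76]
brass on bed 0 bright bed 0 before 119
scene diff [330, 148, 65, 47, 826]
scene diff [345, 157, 5, 3, 10]
scene diff [324, 159, 24, 28, 281]
scene diff [343, 183, 49, 51, 649]
scene diff [360, 184, 16, 6, 58]
scene diff [358, 235, 37, 25, 320]
scene diff [326, 262, 5, 5, 10]
scene diff [322, 269, 7, 13, 52]
scene diff [334, 275, 10, 10, 54]
scene diff [337, 285, 8, 10, 59]
scene diff [343, 315, 32, 11, 37]
[array([360., 322.]), array([335., 277.])]
```

Run:
```python
from h import *
b=cam('top')[0]; S=cam('scene')[0]; s0=cv2.imread('pics/scene0.png'); a=cv2.imread('pics/top0.png')
f=lambda x:np.float32(cv2.cvtColor(x,cv2.COLOR_BGR2GRAY))
print('top shift',cv2.phaseCorrelate(f(a[222:256,208:232]),f(b[222:256,208:232])), a[238,208:236].mean(1).astype(int).tolist(), b[238,208:236].mean(1).astype(int).tolist())
print('scene ctrl',[x[300:335,335].mean(1).astype(int).tolist() for x in (s0,S)])
print('scene col',[x[310:335,360].mean(1).astype(int).tolist() for x in (s0,S)])
```

```text
top shift ((1.110654593573278, -0.09622599210397098), 0.9804843818699872) [119, 115, 112, 113, 113, 119, 139, 156, 143, 115, 95, 104, 117, 117, 116, 118, 118, 120, 120, 117, 115, 115, 111, 110, 112, 107, 86, 78] [120, 117, 112, 116, 116, 116, 123, 142, 156, 144, 118, 104, 113, 117, 117, 118, 120, 122, 123, 121, 118, 117, 114, 115, 113, 111, 101, 89]
scene ctrl [[126, 130, 130, 137, 117, 88, 79, 82, 163, 173, 183, 132, 106, 101, 199, 148, 208, 211, 195, 172, 125, 104, 109, 109, 111, 112, 108, 108, 102, 99, 107, 105, 97, 102, 100], [128, 129, 131, 137, 113, 88, 78, 80, 143, 188, 165, 118, 102, 157, 186, 183, 213, 209, 193, 173, 126, 107, 105, 108, 113, 123, 105, 106, 100, 99, 107, 106, 97, 104, 102]]
scene col [[113, 112, 114, 112, 115, 112, 113, 112, 111, 96, 213, 233, 207, 166, 144, 166, 170, 179, 175, 160, 167, 177, 190, 196, 127], [113, 113, 116, 111, 111, 110, 112, 113, 79, 152, 230, 213, 180, 135, 165, 170, 173, 177, 174, 162, 169, 178, 194, 199, 134]]
```

```bash
python3 -c "
from rig import bot; print(bot.hand_in())"
```

```text
the job is handed in; nothing more can be done
None
```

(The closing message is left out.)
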